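# Fold the bench gate away and latch it

## Task

Fold the three-leaf bench gate away, one leaf at a time: first fold the end leaf flat back against the middle leaf, then fold that pair flat against the leaf on the post, and only then swing the closed stack round to its keeper and press it home until the drop catch has snapped down in front of it. Press firmly but never force the gate, and leave the carton, the parts bin and the jar where they stand.

Things in the scene. Friction and masses are not known exactly. Their poses are not given: they have to be found in the camera images.
- gate_base: Fixed dark steel base plate of the gate, x -43 to 173, y -33 to 93 mm in its own frame, 8 mm thick. Origin: on the post's axis at bench level, z up. The post (96 mm high) stands here and the whole gate swings about it. The open gate runs roughly along the base's -y. All three leaves are plain aluminium panels 12 mm thick, lower edge 14 mm, upper edge 70 mm above the bench.
- post_axis (a point): Point on the post's axis, 42 mm above the bench (mid-height of the leaves); axes as the base's. The folded stack is parked along the base's +x, against the keeper. Leaves only turn about their upright pins and pass one another and the base freely. Shut fingers can push them; grasping is not needed.
- keeper (a point): Centre of the top of the keeper, a blue square post 24 x 20 mm, 98 mm high, at x 112, y 77 mm in the base's frame, fixed on the base plate; it carries a rubber buffer (mid-height) and the drop catch, both reaching towards the base's -y, where the stack parks.
- post_leaf (a joint): Angle of the post leaf (inner leaf, 135 mm from post axis to its outer pin), rad. 0: along the base's -y; grows counter-clockwise seen from above; pi/2: parked along the base's +x. Hard stop at 1.59. Stiffest hinge: friction 0.7 N m, about 8 N of push at 90 mm. Stays where it is left.
- middle_leaf (a joint): Angle of the middle leaf (110 mm pin to pin) against the post leaf, rad. 0: in line; grows clockwise seen from above, so the leaf swings by way of the base's -x side; 3.14 (stop): flat against the post leaf. Friction 0.22 N m, about 2.5 N of push at 90 mm. Stays where it is left.
- end_leaf (a joint): Angle of the end leaf (110 mm pin to free end) against the middle leaf, rad. 0: in line; grows counter-clockwise seen from above, by way of the base's +x side (zigzag fold); 3.14 (stop): flat against the middle leaf. Loosest hinge: 0.06 N m, under 1 N at the free end. Push leaves near their outer ends: close to a pin, other hinges give way instead.
- catch (a joint): Angle of the drop catch, rad: 0 down, grows when lifted. Spring-loaded steel arm 20 mm wide, hinged on the keeper 90 mm above the bench. The swinging stack lifts it by about 0.12, then it snaps down. Push needed (85 mm from the post) rises to 10 to 20 N on its ramp, falls at the snap at post_leaf about 1.54; a hard stop follows 4 mm on.
- catch_nose (a point): Lower edge of the catch's ramped nose, at base x 112, y -15 mm, 74 mm above the bench when down; the ramp rises from it towards the base's -y, to y -35 mm. Lifted, the catch stays below 112 mm.
- fin (a point): Top centre of the dark steel fin on the post leaf's upper edge, 112 mm from the post: 24 mm long, 12 mm thick, top 83 mm above the bench. It slides under the ramp from post_leaf about 1.3 on; parked, the catch's nose stands in front of it and holds it.
- post_leaf_end (a point): Axis of the pin between post leaf and middle leaf, 42 mm high. Its axes turn with the post leaf, which runs from here to the post along own +y (135 mm). The pin lies 8 mm to the own -x side of the mid-planes of both leaves when they are in line.
- middle_leaf_end (a point): Axis of the pin between middle leaf and end leaf, 42 mm high. Its axes turn with the middle leaf, which runs from here along own +y (110 mm). The pin lies 8 mm to the own +x side of the mid-planes of both leaves when they are in line.
- end_leaf_tip (a point): Free end of the end leaf (black rubber edge), on its mid-plane, 42 mm high. Axes turn with the end leaf; its pin is 111 mm along own +y and 8 mm along own +x. All folded, the three mid-planes lie 16 mm apart, the end leaf outermost, its outer face 38 mm from the post leaf's mid-plane.
- carton: Loose brown cardboard carton, 70 x 90 x 60 mm high, origin at the centre of its underside. It stands where middle and end leaf would sweep if swung round in line. Leave alone.
- parts_bin: Loose blue open parts bin, 140 x 105 x 70 mm high, origin at the centre of its underside. Leave alone.
- jar: Loose pale translucent jar with white lid, 72 mm diameter, 95 mm high, origin at the centre of its underside. Leave alone.

How it is judged:
By the outcome, as a careful person would: the job done as asked, in the order asked, and still so for the second after the job is handed in, with the robot touching nothing.
It also fails if it takes over 69 s, if anything falls off the work surface, if the arm or the gripper's body presses on something with over 40 N, if the wrist force passes 120 N, or if a joint passes its speed limit or range.

## Robot

A 7-joint arm with a two-finger parallel gripper is mounted at the origin on the work surface. World frame = base frame: x ahead of the robot, y to its left, z up, the work surface at z = 0. Lengths are in m, angles in degrees, forces in N, time in s.
With the tool pointing down it reaches from about 0.425 to 0.925 m from the base axis. Payload 6.8 kg.
Tool frame: the origin (TCP) lies on the centre line of the jaws, within the pads' length; the fingertips stand 19 mm ahead of it and the grasp point (between the pads) is the TCP; z points along the fingers, y is the line along which they close (so a half turn about z gives the same grasp; the last joint's range is limited). The gripper opens to 85 mm and grips with 20 to 120 N. Pads are 22 mm wide; open, the fingers measure 114 mm over their backs; the gripper's body (76 mm by 85 mm) begins 54 mm behind the grasp point. The pads swing forward as they close: fully open they stand 13 mm farther back than shut.
Start: joints at [58.264, 27.33, 1.283, 89.118, -0.659, 63.558, -4.761], TCP at [0.291, -0.609, 0.221] pointing down, gripper open.
Joint ranges: [-169.35, 169.35], [-19.33, 120.38], [-80.79, 83.38], [13.8, 139.57], [-78.32, 258.32], [9.67, 109.79], [-169.56, 169.56]. Speed limits (degrees/s): [136.94, 136.94, 180, 180, 180, 180, 180].

## Interface

Orientations are given as a 3x3 rotation matrix whose columns are the frame's x, y, z axes.
In Python, from rig import robot gives the robot as it stands.
- The arm moves only by the tool drive_tool, never from a script. Its argument "plan" is text: rows parted by semicolons, each of 5 numbers parted by spaces: the shift along the world's x, y, z in m, then the turn about the world's z in degrees, then the finger opening in m, from 0 to 0.0854. A call has 1 to 12 rows; each row is the pose to reach, as a shift and turn from the pose commanded when the call began; what a row does not reach only later rows make up. A row lasts 1/8 s, in which the tool goes at most 62.5 mm and 10.7 degrees, less where a joint would pass 70% of its speed; a pose out of reach is approached as far as the arm can. A call with a gripper value outside its range is refused whole. The fingers move at their own pace and stop on an object; "newtons" is the grip in N (left out, the last holds). Time passes only in rows, so rows that repeat a pose let the fingers close. It gives the time, the measured TCP pose, the force, the opening and the grip force at its end, in the units of the state.
- robot.get_state(): the state, without advancing time (a new reading comes with each control period).
- robot.snapshot(name): name is "side" or "top"; returns a dict with "image" (384x512x3 uint8, red, green, blue), "fx", "fy", "cx", "cy" (pixels), "extrinsics" (4x4, takes a point from world to camera coordinates). Camera axes: x right, y up, looking along -z (the intrinsics and any distortion apply to the point x, -y, -z); pixel columns grow to the right and rows downward; lengths in m; the calibration is good to about 2 mm. A picture is of the moment at which its call begins. There is no depth.
- robot.sign_off(): hands the job in; it is judged then, once.
The state is a dict: "time_s": time; "qpos": joint angles; "qvel": joint speeds; "effort": joint torques, N m; "tool_pos": TCP position; "tool_rot": TCP orientation; "wrist_force": force on the tool from outside, world axes, zero at the start; "moment": the same for the moment, N m; "opening": finger opening in m; "gripper_force": force on a finger pad.
Only numpy, scipy, OpenCV 4.12 (cv2) and the standard library are available. Lean on these libraries where they do the work, as an engineer would, in place of code of your own. Each camera call takes 0.05 s, during which the arm holds its last target. There are 200 camera calls.

## Working session

There is one attempt and no reset: what is moved stays moved. The work goes in short steps, Python scripts to look and compute and a tool call to move; the robot and the scene stay as the last step left them, time stands still between calls to the robot, and variables do not carry over. Pictures are saved under pics/ and viewed, at most 10 in all, crops included, and the job is handed in when it is done.

Besides the shell and the picture viewer there is one more tool, called after "Call:" as name(argument=value, ...) on one line, values as JSON. drive_tool: Moves the arm, as the interface text tells. Its arguments: {"type":"object","properties":{"plan":{"type":"string"},"newtons":{"type":"number"}},"required":["plan"]}

```bash
mkdir -p pics; cat > h.py <<'E'
import numpy as np, cv2
from rig import robot
def snap(n,f=None):
    s=robot.snapshot(n)
    if f: cv2.imwrite('pics/'+f,cv2.cvtColor(s['image'],cv2.COLOR_RGB2BGR))
    return s
def ray(s,u,v):
    E=np.array(s['extrinsics']);R=E[:3,:3];t=E[:3,3]
    d=R.T@np.array([(u-s['cx'])/s['fx'],-(v-s['cy'])/s['fy'],-1.]);return -R.T@t,d
def onz(s,u,v,z):
    o,d=ray(s,u,v);return o+d*(z-o[2])/d[2]
def proj(s,p):
    E=np.array(s['extrinsics']);c=E[:3,:3]@np.array(p)+E[:3,3]
    return s['cx']+s['fx']*c[0]/-c[2], s['cy']+s['fy']*(-c[1])/-c[2]
E
python3 - <<'E'
from h import *
for n in('top','side'):
    s=snap(n,n+'0.png');print({k:v for k,v in s.items() if k!='image'})
print(robot.get_state())
E
```

```text
{'fx': 390.48674880117596, 'fy': 390.48674880117596, 'cx': 254.25866945325257, 'cy': 190.99309256590809, 'extrinsics': array([[-0.0279547 , -0.99956788, -0.00908781,  0.07371483],
       [ 0.99788468, -0.02843912,  0.05845843, -0.57298191],
       [-0.05869162, -0.0074344 ,  0.99824848, -0.99802557],
       [ 0.        ,  0.        ,  0.        ,  1.        ]])}
{'fx': 359.99514025053986, 'fy': 359.99514025053986, 'cx': 255.82210514199454, 'cy': 192.36217560138155, 'extrinsics': array([[ 0.80887842, -0.5874868 , -0.02397833, -0.44107794],
       [ 0.34167611,  0.43646391,  0.83232007, -0.27291517],
       [-0.47851137, -0.68143856,  0.55377644, -0.57325939],
       [ 0.        ,  0.        ,  0.        ,  1.        ]])}
{'time_s': 0.1, 'qpos': array([58.26247744, 27.37233342,  1.27866229, 89.17027836, -0.65753835,
       63.56000128, -4.7600435 ]), 'qvel': array([ 0.06045289, -0.04358748,  0.01567379, -0.24680156,  0.02991648,
        0.02924449, -0.00179696]), 'effort': array([ 4.70931031e-03, -5.97757566e+01,  1.61397066e+00, -2.81954563e+01,
        1.29025552e-02,  4.97116489e-03,  3.83423895e-06]), 'tool_pos': array([ 0.29082475, -0.60853348,  0.22042502]), 'tool_rot': array([[ 9.02222934e-01,  4.31269155e-01, -8.32941045e-04],
       [ 4.31269939e-01, -9.02221795e-01,  1.43935795e-03],
       [-1.30746879e-04, -1.65784418e-03, -9.99998617e-01]]), 'wrist_force': array([ 0.43440423, -0.48259761, -0.14741628]), 'moment': array([ 0.00664037,  0.0486575 , -0.01260954]), 'gripper_force': 0.0, 'opening': 0.08531074905634163}
```

View pics/top0.png

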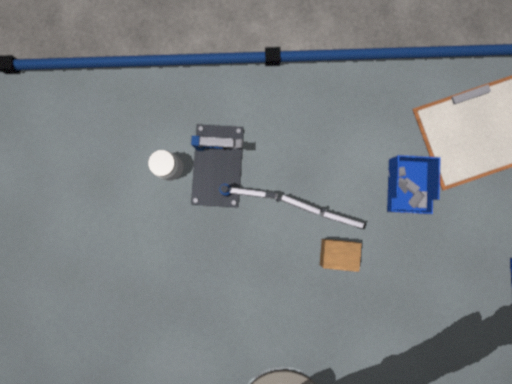

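View pics/side0.png

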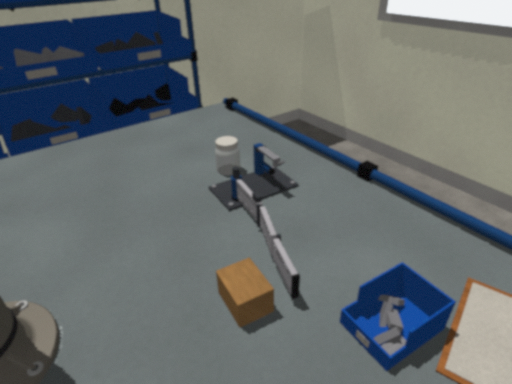

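The top view shows the post at about (227,190), the keeper at (197,142), the leaf joints at (278,196) and (323,211), the tip at (365,225), the carton at (342,255), the bin at (414,185) and the jar at (162,163). The side view agrees with this.

```bash
python3 - <<'E'
from h import *
im=cv2.imread('pics/top0.png')
c=im[110:280,145:375];cv2.imwrite('pics/c0.png',cv2.resize(c,None,fx=3.4,fy=3.4,interpolation=cv2.INTER_CUBIC))
s=snap('top')
hsv=cv2.cvtColor(s['image'],cv2.COLOR_RGB2HSV)
dark=((s['image'].max(2)<85)).astype(np.uint8)
dark[:110]=0;dark[220:]=0;dark[:,:185]=0;dark[:,250:]=0
dark=cv2.morphologyEx(dark,cv2.MORPH_OPEN,np.ones((9,9),np.uint8))
dark=cv2.morphologyEx(dark,cv2.MORPH_CLOSE,np.ones((25,25),np.uint8))
cs=max(cv2.findContours(dark,0,2)[0],key=cv2.contourArea);r=cv2.minAreaRect(cs);b=cv2.boxPoints(r);print(r)
for p in b: print(p,onz(s,*p,.008).round(4))
for n,p,z in [('post',(228,189),.096),('pin1',(278,196),.07),('pin2',(323,211),.07),('tip',(365,225),.07),('keeper',(197,142),.098),('jar',(162,163),.095)]: print(n,onz(s,*p,z).round(4))
m=(cv2.inRange(hsv,(8,90,80),(22,255,255)));m[:235]=0;m[:,:310]=0;m[280:]=0;m[:,370:]=0
ct=max(cv2.findContours(m,0,2)[0],key=cv2.contourArea)
for p in cv2.boxPoints(cv2.minAreaRect(ct)): print('carton',p,onz(s,*p,.06).round(4))
E
```

```text
Traceback (most recent call last):
ValueError: max() iterable argument is empty
```

View pics/c0.png

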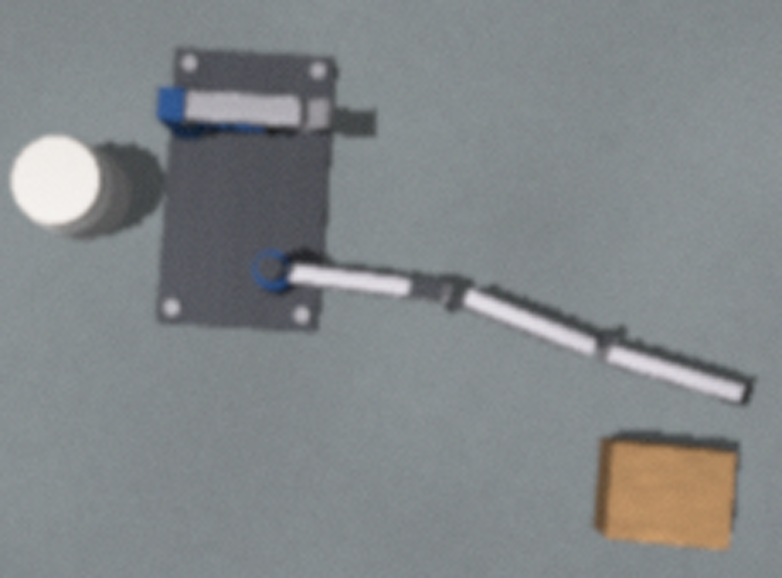

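The crop shows the plate corners at (177,48), (335,58), (318,330) and (157,322). The post is at (271,270), pin 1 near (455,292), pin 2 near (606,343), the tip at (746,391), and the keeper at (172,105).

```bash
python3 - <<'E'
from h import *
s=snap('top')
C=lambda x,y:(x/3.4+145,y/3.4+110)
W={}
for n,p,z in [('A',(177,48),.008),('B',(335,58),.008),('C',(318,330),.008),('D',(157,322),.008),('post',(271,270),.096),('leaf0',(290,272),.07),('leafend1',(408,286),.07),('m0',(467,297),.07),('m1',(595,349),.07),('e0',(609,352),.07),('tip',(746,391),.07),('keeper',(172,105),.098),('jar',(57,181),.095),('c1',(612,440),.06),('c2',(737,447),.06),('c3',(727,549),.06),('c4',(603,537),.06)]:
    W[n]=onz(s,*C(*p),z);print(n,W[n].round(4))
# base: corners local (x 173,y93)=A? ,(173,-33)=B,(-43,-33)=C,(-43,93)=D
L=np.array([[.173,.093],[.173,-.033],[-.043,-.033],[-.043,.093],[0,0],[.112,.077]])
P=np.array([W[k][:2] for k in ('A','B','C','D','post','keeper')])
lc,pc=L.mean(0),P.mean(0);U,_,V=np.linalg.svd((L-lc).T@(P-pc));R=(U@V).T;t=pc-R@lc
print('base',t,np.degrees(np.arctan2(R[1,0],R[0,0])),'res',((L@R.T+t)-P).round(4).tolist())
for a,b in [('leaf0','leafend1'),('m0','m1'),('e0','tip')]:
    d=W[b]-W[a];print(a,np.degrees(np.arctan2(d[1],d[0])))
for n in('bin',):
  print([onz(s,*p,.07).round(3)[:2].tolist() for p in [(390,156),(439,157),(436,213),(389,211)]])
E
```

```text
A [0.7574 0.2043 0.008 ]
B [0.7458 0.0813 0.008 ]
C [0.5344 0.0999 0.008 ]
D [0.5441 0.2239 0.008 ]
post [0.576  0.1277 0.096 ]
leaf0 [0.5759 0.1161 0.07  ]
leafend1 [0.5633 0.0309 0.07  ]
m0 [ 0.5541 -0.0115  0.07  ]
m1 [ 0.514  -0.1025  0.07  ]
e0 [ 0.5115 -0.1125  0.07  ]
tip [ 0.4808 -0.2098  0.07  ]
keeper [0.6952 0.1951 0.098 ]
jar [0.6437 0.2784 0.095 ]
c1 [ 0.4477 -0.114   0.06  ]
c2 [ 0.4402 -0.2042  0.06  ]
c3 [ 0.3673 -0.1938  0.06  ]
c4 [ 0.3782 -0.1048  0.06  ]
base [0.57748913 0.12812745] -5.063245739521612 res [[0.0007, 0.0012], [0.0011, -0.0013], [-0.0027, -0.0009], [-0.0012, 0.0007], [0.0015, 0.0004], [0.0006, -0.0001]]
leaf0 -98.40510663994894
m0 -113.79192517523317
e0 -107.53624688036872
[[0.649, -0.28], [0.643, -0.401], [0.505, -0.386], [0.513, -0.271]]
```

```bash
cat > k.py <<'E'
import numpy as np
post=np.array([.5775,.128])
D=lambda a:np.array([np.cos(np.radians(a)),np.sin(np.radians(a))])
cw=lambda d:np.array([d[1],-d[0]])
def pins(a1,a2):
    p1=post+.135*D(a1)+.008*cw(D(a1)); return p1,p1+.110*D(a2)-.016*cw(D(a2))
def rows(pts,ref):   # pts: x,y,yaw ; ref: commanded x,y,yaw
    for p in pts: print('%.3f %.3f  %.0f'%tuple(np.array(p)-ref))
def fold1(th,s,a1=-98.4,a2=-113.8,off=.025):
    p1,p2=pins(a1,a2);return (*(p2+s*D(th)+off*cw(D(th))),th)
def fold2(a2,s,a1=-98.4,off=.057):   # pair pointing a2 from pin1; s from pin1
    p1=pins(a1,a2)[0];d=D(a2);return (*(p1+s*d-off*cw(d)),a2+180)
def stack(a1,r,off=.049):
    return (*(post+r*D(a1)+off*cw(D(a1))),a1)
E
python3 - <<'E'
from k import *
ref=np.array([.455,-.224,-107.5])
rows([fold1(t,s) for t,s in zip(np.arange(-107.5,67,8),np.linspace(.09,.075,23))],ref)
E
```

```text
0.014 0.034  0
0.026 0.029  8
0.038 0.025  16
0.050 0.022  24
0.063 0.022  32
0.075 0.023  40
0.087 0.026  48
0.099 0.030  56
0.109 0.036  64
0.119 0.043  72
0.127 0.052  80
0.135 0.061  88
0.140 0.072  96
0.145 0.083  104
0.147 0.094  112
0.148 0.105  120
0.148 0.117  128
0.146 0.128  136
0.142 0.139  144
0.138 0.149  152
0.131 0.158  160
0.124 0.166  168
```

Call:
drive_tool(plan="0.04 0.05 0 -10 0; 0.08 0.10 0 -20 0; 0.10 0.16 0 -30 0; 0.13 0.22 0 -40 0; 0.15 0.28 0 -43 0; 0.162 0.34 0 -43 0; 0.164 0.385 0 -43 0; 0.164 0.385 -0.05 -43 0; 0.164 0.385 -0.1 -43 0; 0.164 0.385 -0.13 -43 0; 0.164 0.385 -0.157 -43 0; 0.164 0.385 -0.157 -43 0")

```text
time_s: 1.7
tool_pos: [0.4535, -0.2234, 0.0627]
tool_rot: [[0.954, -0.3, -0.004], [-0.3, -0.954, 0.001], [-0.004, -0.0, -1.0]]
wrist_force: [0.3, 0.4, -0.2]
opening: 0.0001
gripper_force: 0.0
```

Call:
drive_tool(plan="0.005 0.018 0 0 0; 0.014 0.032 0 0 0; 0.026 0.029 0 8 0; 0.038 0.025 0 16 0; 0.05 0.022 0 24 0; 0.063 0.022 0 32 0; 0.075 0.023 0 40 0; 0.087 0.026 0 48 0; 0.099 0.03 0 56 0; 0.109 0.036 0 64 0; 0.119 0.043 0 72 0; 0.119 0.043 0 72 0")

```text
time_s: 3.2
tool_pos: [0.5756, -0.1801, 0.0653]
tool_rot: [[0.58, 0.815, 0.002], [0.815, -0.58, 0.0], [0.001, 0.001, -1.0]]
wrist_force: [-0.1, 0.3, -0.1]
opening: -0.0001
gripper_force: 0.0
```

```bash
python3 - <<'E'
from h import *
s=snap('top','t1.png')
im=cv2.imread('pics/t1.png');c=im[110:280,145:375];cv2.imwrite('pics/c1.png',cv2.resize(c,None,fx=3.4,fy=3.4,interpolation=cv2.INTER_CUBIC))
E
```

```text
(no output)
```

View pics/c1.png

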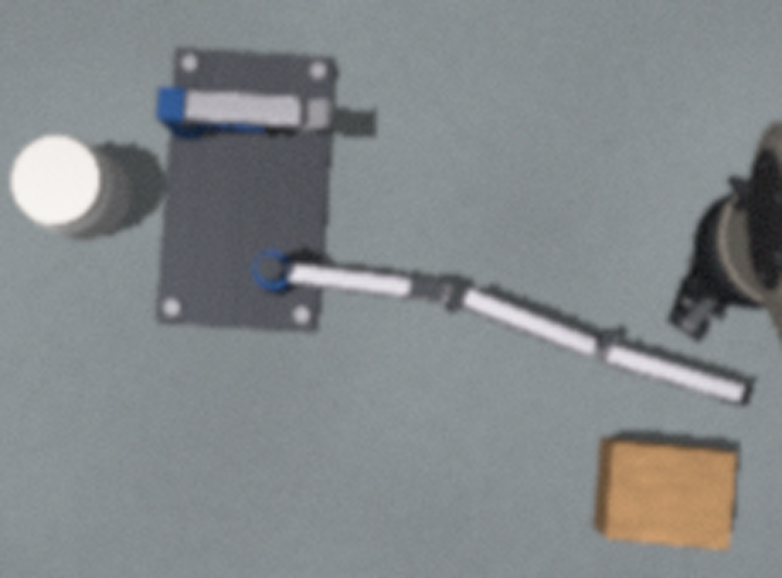

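```bash
python3 - <<'E'
from h import *
s=snap('top','t2.png');st=robot.get_state();print(st['tool_pos'],st['time_s'])
for p in [st['tool_pos'],st['tool_pos']+[0,0,-.019],st['tool_pos']+[0,0,.054]]:
  u,v=proj(s,p);print((u-145)*3.4,(v-110)*3.4)
s=snap('side','s2.png')
print(proj(s,st['tool_pos']))
E
```

```text
[ 0.57411303 -0.18127175  0.06479074] 3.3
699.0573438471656 263.19638604307244
692.9803064840689 264.9286100355131
717.7093027156938 257.8797541503208
(np.float64(322.8732956853853), np.float64(245.66105285984804))
```

View pics/s2.png

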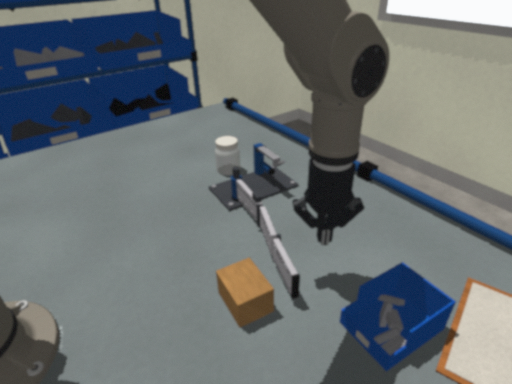

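The view shows the leaf has not moved, and the gripper is now past it: lag made the fingers round the tip without touching it. I'll go back over the leaf and approach more slowly.

Call:
drive_tool(plan="0 0 0.05 -10 0; -0.03 -0.01 0.05 -20 0; -0.06 -0.02 0.05 -30 0; -0.09 -0.03 0.05 -40 0; -0.119 -0.043 0.05 -50 0; -0.119 -0.043 0.05 -60 0; -0.119 -0.043 0.05 -72 0; -0.119 -0.043 0.03 -72 0; -0.119 -0.043 0 -72 0; -0.117 -0.034 0 -72 0; -0.113 -0.02 0 -72 0; -0.109 -0.013 0 -72 0")

```text
time_s: 4.85
tool_pos: [0.4663, -0.1926, 0.0655]
tool_rot: [[0.954, -0.299, 0.002], [-0.299, -0.954, -0.0], [0.002, -0.001, -1.0]]
wrist_force: [-0.3, 0.5, 0.8]
opening: -0.0
gripper_force: 0.0
```

Call:
drive_tool(plan="0.002 0.002 0 0 0; 0.008 0.002 0 3 0; 0.015 -0.002 0 8 0; 0.022 -0.004 0 12 0; 0.028 -0.006 0 16 0; 0.028 -0.006 0 16 0")

```text
time_s: 5.6
tool_pos: [0.4937, -0.2005, 0.0647]
tool_rot: [[1.0, -0.027, 0.001], [-0.027, -1.0, -0.0], [0.001, 0.0, -1.0]]
wrist_force: [-0.9, -0.1, -0.0]
opening: 0.0003
gripper_force: 0.0
```

```bash
cat > leaf.py <<'E'
from h import *
def white(f=None):
    "segments of bright leaf tops"
    s=snap('top',f);g=s['image'].min(2);m=(g>165).astype(np.uint8);m[:120]=0;m[300:]=0;m[:,:185]=0;m[:,385:]=0
    for c in cv2.findContours(m,0,2)[0]:
        if cv2.contourArea(c)<25: continue
        (cx,cy),(w,h),a=cv2.minAreaRect(c);vx,vy,_,_=cv2.fitLine(c,2,0,.01,.01).ravel();L=max(w,h)/2
        A=onz(s,cx-vx*L,cy-vy*L,.07);B=onz(s,cx+vx*L,cy+vy*L,.07);d=B-A
        print('%.3f,%.3f -> %.3f,%.3f  dir %.1f len %.3f wid %.1fpx'%(A[0],A[1],B[0],B[1],np.degrees(np.arctan2(d[1],d[0])),np.hypot(*d[:2]),min(w,h)))
    st=robot.get_state();print(st['time_s'],st['tool_pos'].round(4),st['wrist_force'].round(1),'tool y',np.degrees(np.arctan2(st['tool_rot'][1,1],st['tool_rot'][0,1])).round(1))
E
python3 -c "
from leaf import *
white('t3.png')"
```

```text
0.512,-0.112 -> 0.495,-0.158  dir -109.8 len 0.049 wid 4.7px
0.555,-0.009 -> 0.516,-0.101  dir -113.0 len 0.100 wid 4.8px
0.577,0.114 -> 0.563,0.033  dir -99.8 len 0.082 wid 4.8px
0.701,0.188 -> 0.695,0.109  dir -93.8 len 0.080 wid 6.5px
5.65 [ 0.4932 -0.2003  0.0645] [-0.4  0.8  0. ] tool y -91.6
```

```bash
python3 - <<'E'
from h import *
im=cv2.imread('pics/t3.png')[150:290,280:420];a=cv2.resize(im,(390,390),interpolation=cv2.INTER_CUBIC)
s=snap('side','s3.png');b=cv2.imread('pics/s3.png')[180:330,200:350];b=cv2.resize(b,(390,390),interpolation=cv2.INTER_CUBIC)
cv2.imwrite('pics/d3.png',np.hstack([a,b]))
st=robot.get_state();u,v=proj(s,st['tool_pos']-[0,0,.019]);print((u-200)*2.6+390,(v-180)*2.6)
E
```

```text
642.2542509141663 254.79602386982597
```

View pics/d3.png

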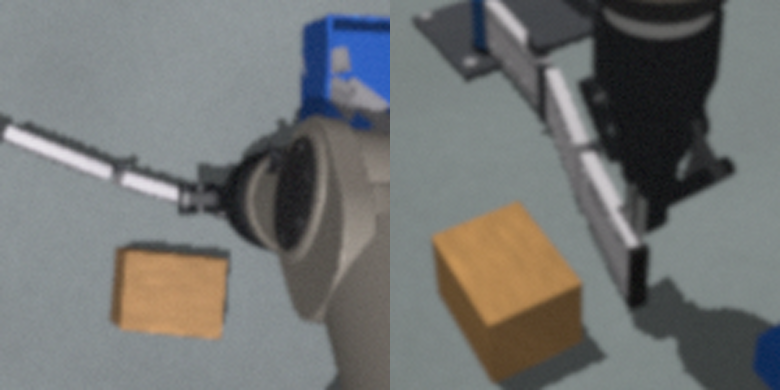

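The finger is on the far side of the leaf, and the leaf has not moved. The fingertip also appears higher than the projected one, so I'll check its height.

```bash
python3 - <<'E'
from h import *
s=snap('side');P=np.array([.5741,-.1813,0])
for z in (.03,.046,.065,.08,.09,.1,.119): print(z,np.round(proj(s,P+[0,0,z]),1))
im=cv2.imread('pics/s2.png')
for r in range(222,262,2): print(r,im[r,312:340:2].max(1))
E
```

```text
0.03 [321.5 258.9]
0.046 [322.1 252.9]
0.065 [322.9 245.6]
0.08 [323.5 239.6]
0.09 [323.9 235.6]
0.1 [324.4 231.5]
0.119 [325.2 223.4]
222 [23 23 25 23 26 24 27 31 25 23 25 27 21 27]
224 [25 25 25 25 21 23 26 25 21 21 28 27 26 25]
226 [34 42 40 27 24 25 26 26 25 24 26 33 62 77]
228 [ 95 106  95  40  25  26  26  29  32  27  36  85 118 126]
230 [129 129 107  42  29  46  63  52  67  40  56 116 131 132]
232 [130 129 102  41  28  66  78  56  77  49  68 125 130 132]
234 [130 129  96  33  28  67  76  54  77  45  75 127 132 131]
236 [132 129 100  39  33  70  72  59  75  43  84 126 132 130]
238 [132 133 114  49  34  71  70  61  74  42  96 128 132 133]
240 [130 132 122  68  45  77  65  66  74  56 112 136 134 134]
242 [132 131 130 110  84  81  62  72  93 110 129 135 134 133]
244 [133 133 134 132 118  96  78  87 115 133 134 138 135 134]
246 [133 132 132 132 131 127 126 128 133 135 135 134 134 135]
248 [135 130 132 133 132 132 134 135 135 133 136 134 135 136]
250 [133 136 133 134 134 134 134 135 137 135 132 134 135 137]
252 [133 135 134 134 136 134 135 134 136 134 135 138 138 136]
254 [135 133 134 135 134 135 137 136 135 133 134 136 139 136]
256 [136 136 137 138 137 138 137 138 136 137 136 138 137 137]
258 [137 138 138 136 138 138 136 137 137 138 137 137 138 139]
260 [136 139 140 140 139 139 136 136 139 137 135 138 136 139]
```

```bash
python3 - <<'E'
from h import *
a=snap('top');b=snap('side')
def tri(p,q):
    o1,d1=ray(a,*p);o2,d2=ray(b,*q);d1/=np.linalg.norm(d1);d2/=np.linalg.norm(d2)
    t=np.linalg.lstsq(np.c_[d1,-d2],o2-o1,rcond=None)[0];P,Q=o1+d1*t[0],o2+d2*t[1];return ((P+Q)/2).round(4),np.linalg.norm(P-Q).round(4)
print('knuckles mid',tri((355.3,183.5),(331,209)))
print('kn near',tri((347.9,204),(303,209)),'kn far',tri((362.6,164.4),(359,207)))
print('jar',tri((162,163),(228,141)))
for p in [(.4795,-.212,.07),(.4795,-.212,.014),(.5775,.128,.096),(.44,-.204,.06)]: print(p,np.round(proj(b,p),1))
E
python3 - <<'E'
import cv2,numpy as np
a=cv2.imread('pics/t2.png')[140:240,310:410];a=cv2.resize(a,(400,400),interpolation=cv2.INTER_CUBIC)
b=cv2.imread('pics/s2.png')[170:300,240:370];b=cv2.resize(b,(400,400),interpolation=cv2.INTER_CUBIC)
cv2.imwrite('pics/d2.png',np.hstack([a,b]))
E
```

```text
knuckles mid (array([ 0.5821, -0.177 ,  0.1446]), np.float64(0.0112))
kn near (array([ 0.5351, -0.1552,  0.1535]), np.float64(0.0088)) kn far (array([ 0.6277, -0.1991,  0.1407]), np.float64(0.0174))
jar (array([0.6476, 0.2769, 0.0917]), np.float64(0.0065))
(0.4795, -0.212, 0.07) [296.3 275.7]
(0.4795, -0.212, 0.014) [295.1 297.5]
(0.5775, 0.128, 0.096) [234.9 167.8]
(0.44, -0.204, 0.06) [275.4 287.5]
```

View pics/d2.png

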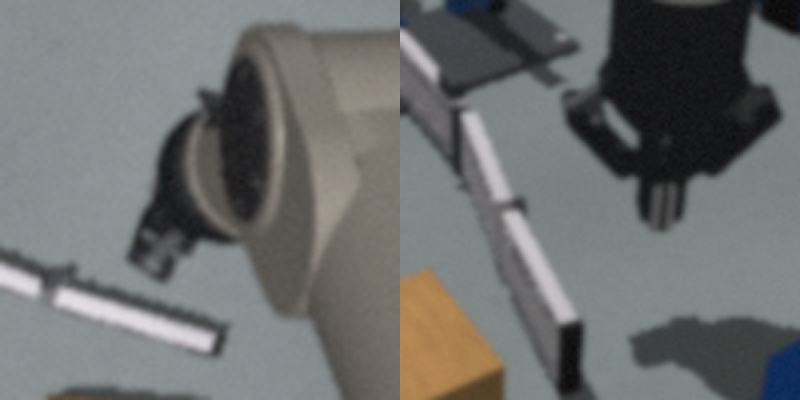

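Both views agree on the gripper's horizontal position. Its tips sit about 20 mm higher than the nominal figure, so they passed just over the leaf. I'll redo the approach 25 mm lower.

Call:
drive_tool(plan="0 0 0.03 -4 0; 0 0 0.04 -8 0; -0.02 -0.015 0.04 -12 0; -0.042 -0.03 0.04 -16 0; -0.042 -0.03 0.04 -16 0; -0.042 -0.03 0 -16 0; -0.042 -0.03 -0.015 -16 0; -0.042 -0.03 -0.025 -16 0; -0.042 -0.03 -0.025 -16 0; -0.036 -0.015 -0.025 -16 0; -0.031 0 -0.025 -16 0; -0.028 0.004 -0.025 -16 0")

```text
time_s: 7.35
tool_pos: [0.4661, -0.1939, 0.0398]
tool_rot: [[0.955, -0.297, 0.001], [-0.297, -0.955, 0.0], [0.001, -0.001, -1.0]]
wrist_force: [0.7, -0.2, 0.2]
opening: -0.0004
gripper_force: 0.0
```

Call:
drive_tool(plan="0.003 0 0 0 0; 0.009 0 0 3 0; 0.016 -0.002 0 7 0; 0.022 -0.004 0 11 0; 0.028 -0.006 0 16 0; 0.028 -0.006 0 16 0")

```text
time_s: 8.1
tool_pos: [0.4933, -0.2028, 0.0393]
tool_rot: [[1.0, -0.027, 0.0], [-0.027, -1.0, -0.0], [0.0, 0.0, -1.0]]
wrist_force: [0.0, 0.4, 0.2]
opening: 0.0002
gripper_force: 0.0
```

```bash
python3 -c "
from leaf import *
white('t4.png')"
```

```text
0.513,-0.115 -> 0.512,-0.166  dir -91.2 len 0.051 wid 4.0px
0.555,-0.010 -> 0.516,-0.101  dir -113.1 len 0.100 wid 4.6px
0.577,0.114 -> 0.563,0.033  dir -99.5 len 0.082 wid 5.0px
0.701,0.188 -> 0.695,0.109  dir -94.0 len 0.080 wid 6.5px
8.15 [ 0.493  -0.2025  0.0393] [-0.2 -0.4  0.2] tool y -91.6
```

```bash
python3 - <<'E'
from k import *
rows([fold1(t,s) for t,s in zip(np.arange(-83.5,67,8),np.linspace(.09,.075,19))],np.array([.4937,-.2025,-91.5]))
E
```

```text
0.012 -0.001  8
0.025 -0.002  16
0.037 -0.000  24
0.049 0.003  32
0.061 0.008  40
0.071 0.014  48
0.081 0.021  56
0.090 0.030  64
0.097 0.040  72
0.102 0.050  80
0.106 0.061  88
0.109 0.072  96
0.110 0.084  104
0.109 0.095  112
0.107 0.106  120
0.104 0.117  128
0.099 0.127  136
0.092 0.136  144
0.085 0.144  152
```

Call:
drive_tool(plan="0.012 -0.001 0 8 0; 0.025 -0.002 0 16 0; 0.037 0 0 24 0; 0.049 0.003 0 32 0; 0.061 0.008 0 40 0; 0.071 0.014 0 48 0; 0.081 0.021 0 56 0; 0.09 0.03 0 64 0; 0.097 0.04 0 72 0; 0.102 0.05 0 80 0; 0.106 0.061 0 88 0; 0.106 0.061 0 88 0")

```text
time_s: 9.65
tool_pos: [0.5991, -0.1402, 0.0392]
tool_rot: [[0.062, 0.998, -0.0], [0.998, -0.062, 0.001], [0.001, -0.0, -1.0]]
wrist_force: [-0.8, -0.7, 0.2]
opening: -0.0
gripper_force: 0.0
```

Call:
drive_tool(plan="0.003 0.011 0 8 0; 0.004 0.023 0 16 0; 0.003 0.034 0 24 0; 0.001 0.045 0 32 0; -0.002 0.056 0 40 0; -0.004 0.061 0 45 0; -0.004 0.061 0 45 0")

```text
time_s: 10.52
tool_pos: [0.5946, -0.0803, 0.0392]
tool_rot: [[-0.66, 0.751, -0.001], [0.751, 0.66, -0.0], [0.0, -0.001, -1.0]]
wrist_force: [0.6, 0.4, -0.1]
opening: -0.0003
gripper_force: 0.0
```

```bash
python3 -c "
from leaf import *
white('t5.png')"
```

```text
0.555,-0.010 -> 0.516,-0.101  dir -113.2 len 0.100 wid 4.7px
0.567,-0.077 -> 0.533,-0.111  dir -134.7 len 0.048 wid 4.2px
0.577,0.114 -> 0.562,0.033  dir -100.3 len 0.083 wid 4.8px
0.700,0.188 -> 0.696,0.109  dir -93.4 len 0.080 wid 6.5px
10.575 [ 0.5946 -0.0807  0.0391] [ 0.3 -0.4  0.1] tool y 41.3
```

Call:
drive_tool(plan="-0.003 0.005 0 3 0; -0.01 0.014 0 11 0; -0.017 0.022 0 19 0; -0.023 0.027 0 24 0; -0.026 0.029 0 25 0; -0.028 0.030 0 25 0; -0.029 0.030 0 25 0; -0.029 0.030 0 25 0")

```text
time_s: 11.58
tool_pos: [0.5669, -0.0522, 0.0395]
tool_rot: [[-0.916, 0.401, 0.001], [0.401, 0.916, -0.002], [-0.002, -0.002, -1.0]]
wrist_force: [3.4, -4.5, 0.7]
opening: -0.0002
gripper_force: 2.4
```

```bash
python3 -c "
from leaf import *
white('t6.png')"
```

```text
0.551,-0.010 -> 0.528,-0.047  dir -121.5 len 0.044 wid 4.5px
0.575,0.115 -> 0.559,0.033  dir -100.8 len 0.083 wid 4.8px
0.700,0.188 -> 0.696,0.109  dir -93.5 len 0.080 wid 6.5px
11.625 [ 0.5669 -0.0522  0.0395] [ 3.1 -4.2 -0.2] tool y 66.4
```

Call:
drive_tool(plan="0.012 -0.005 0 0 0; 0.03 -0.015 0 0 0; 0.06 -0.03 0 0 0; 0.09 -0.04 0 0 0; 0.10 -0.045 0 0 0; 0.10 -0.045 0 0 0")

```text
time_s: 12.38
tool_pos: [0.666, -0.0949, 0.0388]
tool_rot: [[-0.917, 0.399, -0.001], [0.399, 0.917, 0.001], [0.001, 0.0, -1.0]]
wrist_force: [-0.7, 0.5, -0.0]
opening: -0.0003
gripper_force: 0.0
```

```bash
python3 -c "
from leaf import *
white('t7.png')
im=cv2.imread('pics/t7.png')[130:280,210:410];cv2.imwrite('pics/d7.png',cv2.resize(im,None,fx=3.9,fy=3.9,interpolation=cv2.INTER_CUBIC))"
```

```text
0.549,-0.010 -> 0.507,-0.098  dir -115.4 len 0.098 wid 4.9px
0.563,-0.016 -> 0.521,-0.105  dir -115.3 len 0.098 wid 4.7px
0.575,0.117 -> 0.560,0.033  dir -100.4 len 0.085 wid 4.8px
0.700,0.188 -> 0.696,0.111  dir -92.8 len 0.077 wid 6.5px
12.425 [ 0.6653 -0.0944  0.0389] [ 0.  -0.4  0.3] tool y 66.5
```

View pics/d7.png

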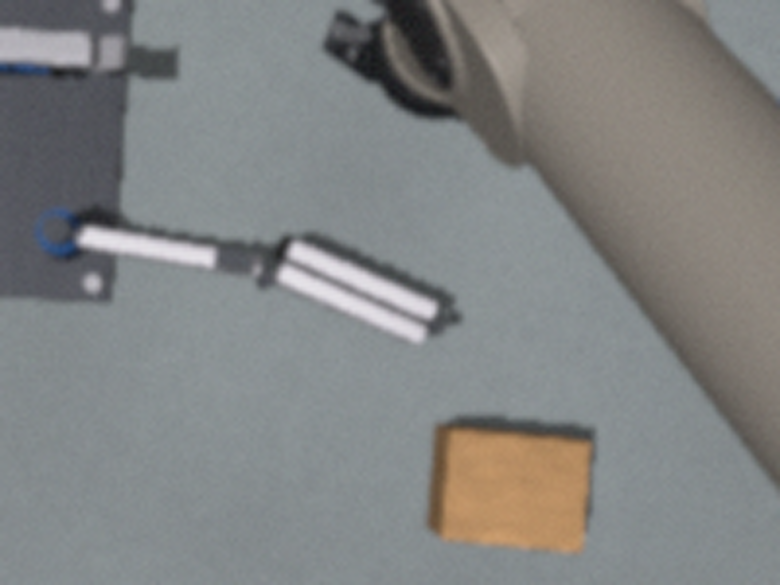

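The view shows the end leaf lying parallel and flat against the middle leaf (the twin bars from (290,250) to (435,320)). Next is folding the pair.

```bash
python3 - <<'E'
from k import *
A=[-113]+list(np.arange(-115.4,-282,-8.25))
rows([fold2(t,.092,a1=-100.4,off=.041) for t in A],np.array([.6667,-.0955,66.5]))
print(fold2(-280.4,.092,a1=-100.4,off=.041))
E
```

```text
-0.120 -0.009  0
-0.124 -0.009  -2
-0.138 -0.007  -10
-0.152 -0.004  -18
-0.166 0.002  -27
-0.178 0.009  -35
-0.190 0.018  -43
-0.200 0.029  -51
-0.208 0.040  -60
-0.214 0.053  -68
-0.219 0.067  -76
-0.222 0.081  -84
-0.222 0.096  -93
-0.221 0.110  -101
-0.217 0.124  -109
-0.211 0.138  -117
-0.204 0.150  -126
-0.195 0.161  -134
-0.184 0.171  -142
-0.172 0.179  -150
-0.159 0.186  -159
-0.145 0.190  -167
(np.float64(0.5215426746843699), np.float64(0.09455186487230181), -100.39999999999998)
```

Call:
drive_tool(plan="-0.05 -0.008 0 0 0; -0.09 -0.009 0 0 0; -0.11 -0.009 0 0 0; -0.124 -0.009 0 -2 0; -0.138 -0.007 0 -10 0; -0.152 -0.004 0 -18 0; -0.166 0.002 0 -27 0; -0.178 0.009 0 -35 0; -0.19 0.018 0 -43 0; -0.2 0.029 0 -51 0; -0.208 0.04 0 -60 0; -0.208 0.04 0 -60 0")

```text
time_s: 13.92
tool_pos: [0.4576, -0.0541, 0.0396]
tool_rot: [[-0.116, 0.993, 0.0], [0.993, 0.116, -0.0], [-0.0, 0.0, -1.0]]
wrist_force: [0.3, 0.6, 0.1]
opening: -0.0001
gripper_force: 0.0
```

```bash
python3 -c "
from leaf import *
white('t8.png')"
```

```text
0.541,-0.011 -> 0.452,-0.016  dir -176.7 len 0.088 wid 5.5px
0.542,-0.025 -> 0.474,-0.033  dir -173.0 len 0.069 wid 4.8px
0.575,0.117 -> 0.560,0.033  dir -100.1 len 0.085 wid 5.0px
0.700,0.188 -> 0.695,0.109  dir -93.8 len 0.080 wid 6.5px
13.975 [ 0.4581 -0.0546  0.0396] [ 0.5  0.2 -0.1] tool y 6.8
```

Call:
drive_tool(plan="-0.006 0.013 0 -8 0; -0.011 0.027 0 -16 0; -0.014 0.041 0 -24 0; -0.014 0.056 0 -33 0; -0.013 0.07 0 -41 0; -0.009 0.084 0 -49 0; -0.003 0.098 0 -57 0; 0.004 0.11 0 -66 0; 0.013 0.121 0 -74 0; 0.024 0.131 0 -82 0; 0.036 0.139 0 -90 0; 0.036 0.139 0 -90 0")

```text
time_s: 15.48
tool_pos: [0.4947, 0.0847, 0.0391]
tool_rot: [[0.993, 0.118, 0.0], [0.118, -0.993, 0.0], [0.0, -0.0, -1.0]]
wrist_force: [0.5, -0.3, -0.6]
opening: -0.0
gripper_force: 0.0
```

```bash
python3 -c "
from leaf import *
white('t9.png')"
```

```text
0.569,0.071 -> 0.557,0.033  dir -106.9 len 0.039 wid 5.1px
0.574,0.117 -> 0.569,0.076  dir -97.5 len 0.042 wid 5.2px
0.699,0.188 -> 0.696,0.108  dir -92.1 len 0.080 wid 6.7px
15.525 [0.4944 0.084  0.0391] [-0.9 -0.9  0.1] tool y -83.2
```

Call:
drive_tool(plan="0.013 0.007 0 -9 0; 0.02 0.009 0 -13 0; 0.025 0.01 0 -17 0; 0.027 0.01 0 -17 0; 0.029 0.01 0 -17 0; 0.031 0.01 0 -17 0; 0.031 0.01 0 -17 0")

```text
time_s: 16.4
tool_pos: [0.5227, 0.0939, 0.039]
tool_rot: [[0.984, -0.18, -0.004], [-0.18, -0.984, -0.001], [-0.004, 0.001, -1.0]]
wrist_force: [-8.1, 3.2, 4.8]
opening: -0.0001
gripper_force: 4.2
```

```bash
python3 -c "
from leaf import *
white('t10.png')"
```

```text
0.699,0.188 -> 0.697,0.108  dir -92.0 len 0.080 wid 6.8px
16.45 [0.5227 0.0939 0.039 ] [-8.6  3.1  3.9] tool y -100.3
```

Call:
drive_tool(plan="-0.01 0 0 0 0; -0.04 -0.01 0 0 0; -0.08 -0.03 0 0 0; -0.09 -0.04 0 0 0; -0.09 -0.04 0 0 0")

```text
time_s: 17.08
tool_pos: [0.4355, 0.0529, 0.0397]
tool_rot: [[0.983, -0.183, 0.001], [-0.183, -0.983, -0.0], [0.001, 0.0, -1.0]]
wrist_force: [0.2, 0.4, -0.5]
opening: 0.0001
gripper_force: 0.0
```

```bash
python3 -c "
from leaf import *
white('t11.png')
from k import *
print(stack(-100.4,.09))
im=cv2.imread('pics/t11.png')[110:280,170:370];cv2.imwrite('pics/d11.png',cv2.resize(im,None,fx=3.5,fy=3.5,interpolation=cv2.INTER_CUBIC))"
```

```text
0.540,0.108 -> 0.522,0.010  dir -100.3 len 0.100 wid 5.4px
0.557,0.103 -> 0.538,0.007  dir -100.9 len 0.098 wid 5.1px
0.575,0.117 -> 0.560,0.033  dir -100.2 len 0.085 wid 4.9px
0.700,0.188 -> 0.696,0.109  dir -92.5 len 0.080 wid 6.7px
17.125 [0.4366 0.0538 0.0398] [-0.8  0.9 -0.6] tool y -100.5
(np.float64(0.5130582748575937), np.float64(0.04832400574407271), -100.4)
```

View pics/d11.png

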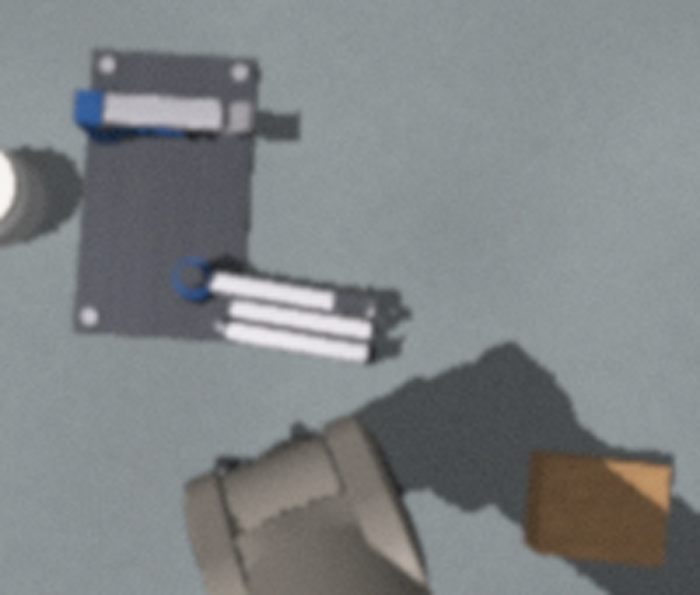

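The view shows all three leaves parallel and closed along about -100°. Next I'll swing the stack.

```bash
python3 - <<'E'
from k import *
rows([stack(t,.085) for t in list(np.arange(-100.4,-3,6))],np.array([.4357,.0535,-100.5]))
E
```

```text
0.078 -0.000  0
0.086 -0.006  6
0.095 -0.012  12
0.104 -0.016  18
0.114 -0.020  24
0.124 -0.022  30
0.134 -0.023  36
0.145 -0.024  42
0.155 -0.023  48
0.165 -0.021  54
0.175 -0.018  60
0.184 -0.014  66
0.193 -0.009  72
0.202 -0.003  78
0.210 0.003  84
0.217 0.011  90
0.223 0.019  96
```

Call:
drive_tool(plan="0.03 0 0.006 0 0; 0.06 0 0.006 0 0; 0.072 0 0.006 0 0; 0.078 0 0.006 0 0; 0.086 -0.006 0.006 6 0; 0.095 -0.012 0.006 12 0; 0.104 -0.016 0.006 18 0; 0.114 -0.02 0.006 24 0; 0.124 -0.022 0.006 30 0; 0.134 -0.023 0.006 36 0; 0.145 -0.024 0.006 42 0; 0.145 -0.024 0.006 42 0")

```text
time_s: 18.62
tool_pos: [0.5781, 0.0289, 0.0445]
tool_rot: [[0.853, 0.522, -0.004], [0.522, -0.853, -0.001], [-0.004, -0.001, -1.0]]
wrist_force: [-4.0, -3.4, 0.9]
opening: -0.0002
gripper_force: 2.3
```

```bash
python3 -c "
from leaf import *
white('t12.png')"
```

```text
0.588,0.116 -> 0.596,0.095  dir -69.2 len 0.023 wid 4.5px
0.699,0.188 -> 0.697,0.108  dir -91.5 len 0.080 wid 6.9px
18.675 [0.5781 0.0289 0.0446] [-3.6 -3.3 -0.4] tool y -58.6
```

Call:
drive_tool(plan="0.01 0.001 0 6 0; 0.02 0.003 0 12 0; 0.03 0.006 0 18 0; 0.039 0.01 0 24 0; 0.048 0.015 0 30 0; 0.057 0.021 0 36 0; 0.057 0.021 0 36 0")

```text
time_s: 19.55
tool_pos: [0.6376, 0.0477, 0.0447]
tool_rot: [[0.385, 0.923, 0.0], [0.923, -0.385, -0.004], [-0.003, 0.002, -1.0]]
wrist_force: [2.3, -7.9, -0.8]
opening: 0.0001
gripper_force: 3.0
```

```bash
python3 -c "
from leaf import *
white('t13.png')
from k import *
print(stack(-22,.085))
rows([stack(t,.085) for t in (-20,-18,-16,-14,-12,-10,-9,-8,-7,-6,-5,-4,-3)],np.array([.6377,.0505,-22.5]))"
```

```text
0.599,0.101 -> 0.624,0.093  dir -16.9 len 0.026 wid 4.7px
0.590,0.124 -> 0.639,0.103  dir -24.2 len 0.053 wid 4.8px
0.701,0.188 -> 0.698,0.131  dir -93.0 len 0.058 wid 6.9px
19.6 [0.6375 0.0477 0.0448] [ 0.4 -6.6 -1.2] tool y -22.7
(np.float64(0.6379549045607973), np.float64(0.050726430685874895), -22)
0.003 0.002  2
0.005 0.005  4
0.008 0.007  6
0.010 0.009  8
0.013 0.012  10
0.015 0.014  12
0.016 0.016  14
0.017 0.017  14
0.018 0.019  16
0.019 0.020  16
0.020 0.021  18
0.021 0.023  18
0.022 0.024  20
```

Call:
drive_tool(plan="0.003 0.002 0 2 0; 0.005 0.005 0 4 0; 0.008 0.007 0 6 0; 0.01 0.01 0 8 0; 0.013 0.013 0 10 0; 0.015 0.015 0 12 0; 0.015 0.015 0 12 0")

```text
time_s: 20.48
tool_pos: [0.6522, 0.06, 0.0446]
tool_rot: [[0.187, 0.982, -0.0], [0.982, -0.187, -0.007], [-0.006, 0.001, -1.0]]
wrist_force: [1.5, -11.8, -4.1]
opening: 0.0001
gripper_force: 5.5
```

Call:
drive_tool(plan="0.001 0.002 0 2 0; 0.002 0.004 0 3 0; 0.003 0.005 0 4 0; 0.003 0.005 0 4 0")

```text
time_s: 20.98
tool_pos: [0.6563, 0.0644, 0.0446]
tool_rot: [[0.119, 0.993, 0.001], [0.993, -0.119, -0.007], [-0.007, 0.002, -1.0]]
wrist_force: [3.3, -12.1, -2.5]
opening: -0.0
gripper_force: 5.5
```

```bash
python3 -c "
from leaf import *
white('t14.png')"
```

```text
0.605,0.108 -> 0.638,0.104  dir -6.7 len 0.033 wid 4.6px
0.593,0.127 -> 0.650,0.117  dir -9.8 len 0.058 wid 4.7px
0.703,0.189 -> 0.696,0.146  dir -100.4 len 0.044 wid 6.7px
21.025 [0.6563 0.0644 0.0446] [  3.4 -12.2  -3.6] tool y -6.8
```

Call:
drive_tool(plan="0 0.001 0 0.5 0; 0 0.002 0 1 0; 0 0.003 0 1 0; 0 0.003 0 1 0")

```text
time_s: 21.52
tool_pos: [0.6573, 0.0662, 0.0447]
tool_rot: [[0.102, 0.995, 0.003], [0.995, -0.102, -0.008], [-0.008, 0.004, -1.0]]
wrist_force: [6.3, -14.4, -4.3]
opening: 0.0
gripper_force: 6.2
```

Call:
drive_tool(plan="0 0.001 0 0.5 0; 0 0.002 0 0.5 0; 0 0.002 0 0.5 0")

```text
time_s: 21.9
tool_pos: [0.6578, 0.068, 0.045]
tool_rot: [[0.094, 0.996, 0.004], [0.996, -0.094, -0.008], [-0.008, 0.005, -1.0]]
wrist_force: [7.3, -14.0, -3.5]
opening: 0.0001
gripper_force: 6.4
```

```bash
python3 -c "
from leaf import *
white('t15.png')"
```

```text
0.638,0.109 -> 0.608,0.108  dir -178.8 len 0.030 wid 4.0px
0.593,0.129 -> 0.648,0.120  dir -9.6 len 0.055 wid 4.9px
0.703,0.189 -> 0.696,0.151  dir -100.7 len 0.039 wid 6.7px
21.95 [0.6578 0.068  0.045 ] [  6.3 -14.4  -3.5] tool y -5.4
```

Call:
drive_tool(plan="-0.001 0.001 0 0 0; -0.001 0.002 0 0 0; -0.001 0.002 0 0 0")

```text
time_s: 22.32
tool_pos: [0.6575, 0.07, 0.0454]
tool_rot: [[0.094, 0.996, 0.005], [0.996, -0.094, -0.008], [-0.008, 0.006, -1.0]]
wrist_force: [7.7, -14.6, -1.3]
opening: 0.0002
gripper_force: 6.6
```

Call:
drive_tool(plan="0 0.001 0 0 0; 0 0.002 0 0 0; 0 0.002 0 0 0")

```text
time_s: 22.7
tool_pos: [0.6575, 0.0732, 0.0457]
tool_rot: [[0.093, 0.996, 0.006], [0.996, -0.093, -0.007], [-0.006, 0.006, -1.0]]
wrist_force: [7.4, -12.1, -0.9]
opening: 0.0001
gripper_force: 5.9
```

Call:
drive_tool(plan="0 0.001 0 0 0; 0 0.002 0 0 0; 0 0.002 0 0 0")

```text
time_s: 23.08
tool_pos: [0.658, 0.0745, 0.0457]
tool_rot: [[0.094, 0.996, 0.007], [0.996, -0.094, -0.007], [-0.007, 0.007, -1.0]]
wrist_force: [8.0, -13.4, -1.8]
opening: -0.0002
gripper_force: 6.5
```

```bash
python3 -c "
from leaf import *
white('t16.png');snap('side','s16.png')"
```

```text
0.608,0.111 -> 0.633,0.110  dir -1.8 len 0.025 wid 4.0px
0.593,0.130 -> 0.645,0.126  dir -4.7 len 0.052 wid 4.9px
0.702,0.188 -> 0.698,0.161  dir -98.3 len 0.027 wid 6.0px
23.125 [0.6581 0.0745 0.0457] [  8.8 -13.7  -2. ] tool y -5.4
```

Call:
drive_tool(plan="0 0.001 0 0 0; 0 0.002 0 0 0; 0 0.002 0 0 0")

```text
time_s: 23.55
tool_pos: [0.6581, 0.0752, 0.0457]
tool_rot: [[0.095, 0.996, 0.006], [0.995, -0.094, -0.009], [-0.008, 0.007, -1.0]]
wrist_force: [9.2, -17.2, -1.5]
opening: 0.0001
gripper_force: 7.6
```

The force dropped and then rose again, which means the catch snapped and the stop was reached. I'll withdraw and check.

Call:
drive_tool(plan="0 -0.004 0 0 0; 0 -0.012 0 0 0; 0 -0.03 0 0 0; 0 -0.06 0 0 0; 0 -0.1 0 0 0; 0 -0.15 0.03 0 0; 0 -0.2 0.08 0 0; 0 -0.22 0.12 0 0; 0 -0.22 0.12 0 0")

```text
time_s: 24.68
tool_pos: [0.6562, -0.1402, 0.1695]
tool_rot: [[0.092, 0.996, 0.007], [0.996, -0.092, -0.002], [-0.002, 0.008, -1.0]]
wrist_force: [0.5, -0.8, -0.3]
opening: 0.0002
gripper_force: 0.0
```

```bash
python3 - <<'E'
from leaf import *
white('t17.png');snap('side','s17.png')
a=cv2.imread('pics/t17.png')[115:215,175:275];b=cv2.imread('pics/s17.png')[125:225,195:320]
cv2.imwrite('pics/d17.png',np.hstack([cv2.resize(a,(345,345),interpolation=cv2.INTER_CUBIC),cv2.resize(b,(431,345),interpolation=cv2.INTER_CUBIC)]))
E
```

```text
0.593,0.130 -> 0.678,0.123  dir -4.7 len 0.085 wid 4.4px
0.607,0.094 -> 0.680,0.091  dir -2.3 len 0.072 wid 4.0px
0.608,0.112 -> 0.680,0.109  dir -2.3 len 0.072 wid 4.9px
0.696,0.189 -> 0.699,0.101  dir -88.1 len 0.087 wid 7.9px
24.725 [ 0.6548 -0.1378  0.1671] [-0.4 -0.6 -0.3] tool y -5.1
```

View pics/d17.png

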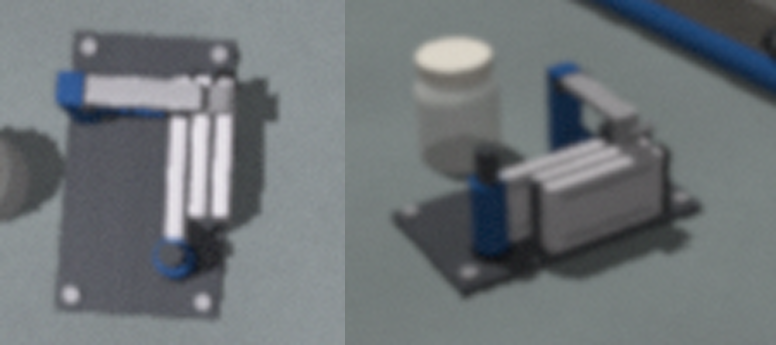

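The view shows the stack parked under the catch with its leaves parallel, and the jar still in place. I'll compare the catch's position numerically with the untouched state, and also check the loose items.

```bash
python3 - <<'E'
import cv2,numpy as np
def cmp(a,b,x0,x1,y0,y1):
    A=cv2.imread('pics/'+a,0);B=cv2.imread('pics/'+b,0);T=A[y0:y1,x0:x1]
    R=cv2.matchTemplate(B[y0-8:y1+8,x0-8:x1+8],T,cv2.TM_CCOEFF_NORMED);_,v,_,l=cv2.minMaxLoc(R);return l[0]-8,l[1]-8,round(v,3)
for b in ('s16.png','s17.png'): print('catch arm side',cmp('side0.png',b,258,280,143,162),'nose',cmp('side0.png',b,266,283,148,164))
print('nose top',cmp('top0.png','t17.png',225,248,132,152),'carton',cmp('top0.png','t17.png',315,368,232,278),'bin',cmp('side0.png','s17.png',335,460,258,372),'jar',cmp('side0.png','s17.png',210,244,133,178))
E
```

```text
catch arm side (8, -8, 0.044) nose (-8, 3, 0.485)
catch arm side (0, 0, 0.978) nose (-1, 0, 0.86)
nose top (0, -2, 0.541) carton (0, 0, 0.994) bin (0, 0, 0.803) jar (0, 0, 0.977)
```

```bash
python3 -c "
from rig import robot
print(robot.sign_off())"
```

```text
the job is handed in; nothing more can be done
None
```

The gate is folded leaf by leaf and parked at the keeper with the drop catch down, as far as the images show; the carton, bin and jar have not moved, and the job was handed in at about 25 s, with wrist forces under about 20 N in the readings.

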